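# Load the paper-roll stand and hold it by its extended carrying handle

### The arm

A 6-joint arm with a two-finger parallel gripper is mounted at the origin on a cart in front of the work surface, level with it; the furniture and walls round the work are solid. World frame = base frame: x ahead of the robot, y to its left, z up, the work surface at z = 0. Lengths are in m, angles in degrees, forces in N, time in s.
With the tool pointing down it reaches from about 0.35 to 0.875 m from the base axis. Payload 4.2 kg.
Tool frame: the origin (TCP) lies at the very end of the fingers, on their centre line; the grasp point (between the pads) lies 19 mm behind it (r.hold_point_z is the distance from the TCP to the grasp point, in m); z points along the fingers, y is the direction in which the jaws open and shut (so a half turn about z gives the same grasp; the last joint's range is limited). The gripper opens to 87 mm and grips with 3 to 60 N. Pads are 19 mm wide; open, the fingers measure 117 mm over their backs; the gripper's body (75 mm by 190 mm) begins 51 mm behind the grasp point.
Start: joints at [82.769, 22.042, 0.453, 0, -68.411, -14.817], TCP at [0.235, 0.579, 0.223] pointing down, gripper open.
Joint ranges: [-179.83, 179.83], [-69.29, 118.12], [-61.27, 80.66], [-181.25, 117.63], [-171.15, -9.14], [-177.46, 177.46]. Speed limits (degrees/s): [159.86, 159.86, 180, 180, 180, 180].

### API

Orientations are given as a 3x3 rotation matrix whose columns are the frame's x, y, z axes.
In Python, from station import r, cams, ticket gives the robot as it stands.
- The arm moves only by the tool drive_tool, never from a script. Its argument "deltas" is a list of rows, each an object of numbers: "dx", "dy", "dz": the shift along the tool's x, y, z in m; "wx", "wy", "wz": the turn, a rotation vector about the tool's x, y, z in degrees. A call has 1 to 20 rows; each row is the pose to reach, as a shift and turn from the pose commanded when the call began, along the tool's axes at that moment; what a row does not reach only later rows make up. A row lasts 1/10 s, in which the tool goes at most 50 mm and 8.59 degrees, less where a joint would pass 70% of its speed; a pose out of reach is approached as far as the arm can. A call with a gripper value outside its range is refused whole. "gripper" is the opening, from 0 (shut) to 1 (fully open), set as the call begins (left out, the last holds). The fingers move at their own pace and stop on an object; the grip force is fixed at half the most. Time passes only in rows, so rows that repeat a pose let the fingers close. It gives the time, the measured TCP pose, the force and the opening at its end, in the units of the state.
- r.sense(): the state, without advancing time (a new reading comes with each control period).
- cams.capture(name): name is "scene" or "top" or "wrist"; returns the picture (384x512x3 uint8, red, green, blue); there is no depth.
- cams.camera_model(name): a dict with "intrinsics" (3x3 intrinsics, pixels), "extrinsics" (4x4, takes a point from world to camera coordinates); the wrist camera has in their place "T_tool_cam" (4x4, takes a point from camera to tool coordinates, whose origin is the TCP and whose axes are the flange's). Camera axes: x right, y down, z forward; pixel columns grow to the right and rows downward; lengths in m; the calibration is good to about 2 mm. A picture is of the moment at which its call begins: read the wrist's pose just before it. camera_model takes no time and is no camera call.
- ticket.finish_job(): hands the job in, once; it reports no verdict.
The state is a dict: "time_s": time; "joints": joint angles; "joint_velocities": joint speeds; "effort": joint torques, N m; "tcp_pos": TCP position; "ee_rot": TCP orientation; "wrist_force": force on the tool from outside, world axes, zero at the start; "moment": the same for the moment, N m; "gripper_width": opening from 0.0 (shut) to 1.0 (fully open).
Only numpy, scipy, OpenCV 4.12 (cv2) and the standard library are available. Lean on these libraries where they do the work, as an engineer would, in place of code of your own. Each camera call takes 0.05 s, during which the arm holds its last target.

### The job

Slip the slim paper roll onto the upright spindle of the roll stand, right down onto its plate, and let go of it. Then squeeze the release button in the stand's telescopic carrying handle, pull the handle up past its first stop to its second stop (fully out), and lift the whole stand by it a few centimetres straight up off the worktop, level. Finish while still holding the loaded stand steady in the air by the extended handle, and leave the mug, the salt shaker and the tin alone.

Things in the scene. Friction and masses are not known exactly. Their poses are not given: they have to be found in the camera images.
- stand: Paper-roll stand, loose, level on the worktop, 0.57 kg. Origin: underside, below the axis of its telescopic post; +y runs to the spindle 95 mm away, -x is the side the button faces. Dark foot y -94 to +36, x +-50 mm, 16 mm high, joined to a dark round plate 90 mm across, 10 mm high, under the spindle. Post: square aluminium sleeve 30 x 30 mm, top 108 mm high, three stop holes in front.
- spindle_foot (a point): Where the spindle's axis meets the top of its round plate, 10 mm above the stand's underside; axes as the stand's. When the roll is fully on, its lower end rests here.
- spindle_top (a point): Centre of the spindle's tip, 84 mm above spindle_foot. The spindle is a plain aluminium rod 30 mm in diameter, tapered to 20 mm over its last 8 mm. It ends 6 mm below the top of a seated roll.
- roll_center (a point): Centre (half-way up, on the axis) of the slim paper roll: a rigid white tube, outer diameter 64 mm, hole 38 mm right through, 90 mm tall, about 60 g, starting upright on the worktop; z is its axis. Grasp it across the outside or pinch its 13 mm wall from above.
- handle_grip (a point): Centre of the handle's black head, 26 (x) x 24 (y) x 42 mm tall, atop the post, 131 mm above the stand's underside while down; axes as the stand's. The aluminium button, 13 wide, 25 tall, is centred in its -x face and stands 4.5 mm proud. Squeezing the head across x (button and plain +x face) presses it flush (2 to 5 N) and holds the head at 26 mm; 40 N of grip is ample.
- handle (a joint): How far the handle is drawn up, m: 0 down (start), 0.035 first stop, 0.070 second stop, its end of travel. In a stop it is locked (about 2 mm play) while the button is out. With the button pressed it slides with about 1 N friction plus 0.7 N weight, far less than the stand's weight: the stand stays down until the handle is fully out, then comes up with it.
- button (a joint): How far the button is pressed in, m: 0 out, 0.0045 flush with the head; from about 0.0035 it frees the handle. It is sprung back out.
- mug: Patterned white mug, 92 mm across and 95 mm high, bystander; origin at its underside.
- salt_shaker: Salt shaker, 44 mm across, 90 mm high, bystander; origin at its underside.
- tin: Low food tin, 75 mm across, 58 mm high, bystander; origin at its underside.
Not all that is in view belongs to the job. Leave any black or yellow look-alike of the part that bears roll_center alone.

How it is judged:
By the outcome, as a careful person would: the job done as asked, in the order asked, and still so for the second after the job is handed in, while the arm keeps its last pose, push and grip.
It also fails if it takes over 61 s, if anything falls off the work surface, if the arm or the gripper's body presses on something with over 40 N, if the wrist force passes 120 N, or if a joint passes its speed limit or range.

## Working session

There is one attempt and no reset: what is moved stays moved. The work goes in short steps, Python scripts to look and compute and a tool call to move; the robot and the scene stay as the last step left them, time stands still between calls to the robot, and variables do not carry over. Pictures are saved under pics/ and viewed, and the job is handed in when it is done.

Besides the shell and the picture viewer there is one more tool, called after "Call:" as a command line: name --argument value ..., lists and objects as JSON in quotes. drive_tool: Moves the arm, as the interface text tells. Its arguments: {"type":"object","properties":{"deltas":{"type":"array","items":{"type":"object","properties":{"dx":{"type":"number"},"dy":{"type":"number"},"dz":{"type":"number"},"wx":{"type":"number"},"wy":{"type":"number"},"wz":{"type":"number"}}}},"gripper":{"type":"number"}},"required":["deltas"]}

```bash
ls; mkdir -p pics; python3 - <<'E'
from station import r,cams,ticket
import cv2
print(r.sense(), r.hold_point_z)
for n in ["scene","top","wrist"]:
    im=cams.capture(n); cv2.imwrite(f"pics/{n}0.png",im[:,:,::-1]); print(n,cams.camera_model(n))
E
```

```text
pics
{'time_s': 0.0, 'joints': array([ 8.27720052e+01,  2.20923840e+01,  3.77912161e-01, -2.85752140e-02,
       -6.84129445e+01, -1.48153715e+01]), 'joint_velocities': array([ 0.06103386, -0.03125028,  0.09785136,  0.08459042,  0.10813232,
       -0.05975005]), 'effort': array([-1.87476230e-04, -3.90671110e+01,  1.87406856e+01,  4.22002181e+00,
        1.10022275e-02, -1.93736942e-04]), 'tcp_pos': array([0.23433501, 0.57873267, 0.22143085]), 'ee_rot': array([[ 9.26831025e-01, -3.75477967e-01, -7.39857814e-04],
       [-3.75478676e-01, -9.26828544e-01, -2.14777023e-03],
       [ 1.20719059e-04,  2.26842092e-03, -9.99997420e-01]]), 'wrist_force': array([0.07901449, 0.17115447, 0.83285395]), 'moment': array([ 0.05834718,  0.03070825, -0.00937762]), 'gripper_width': 0.9984109760826562} 0.0187
scene {'intrinsics': array([[462.43164492,   0.        , 261.80677977],
       [  0.        , 462.43164492, 187.97830987],
       [  0.        ,   0.        ,   1.        ]]), 'extrinsics': array([[-9.87347929e-01, -1.58566841e-01,  7.89583991e-04,
         5.91335346e-01],
       [-8.50993762e-02,
[... 498 characters left out ...]
483,  0.27081786, -0.62526664,  0.50558963],
       [ 0.58262967, -0.22709481, -0.78036569,  1.57048305],
       [ 0.        ,  0.        ,  0.        ,  1.        ]])}
wrist {'intrinsics': array([[330.61653571,   0.        , 251.72131381],
       [  0.        , 330.61653571, 196.57626753],
       [  0.        ,   0.        ,   1.        ]]), 'T_tool_cam': array([[ 1.89936579e-03, -9.64276905e-01, -2.64889492e-01,
         7.15320447e-02],
       [ 9.99998196e-01,  1.83053099e-03,  5.06715471e-04,
         1.19271333e-03],
       [-3.72560169e-06, -2.64889976e-01,  9.64278643e-01,
        -1.62982708e-01],
       [ 0.00000000e+00,  0.00000000e+00,  0.00000000e+00,
         1.00000000e+00]])}
```

View pics/scene0.png

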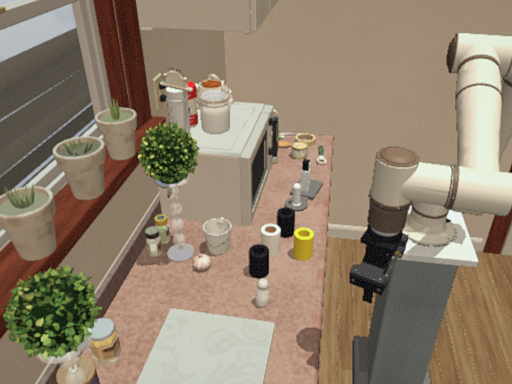

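View pics/top0.png

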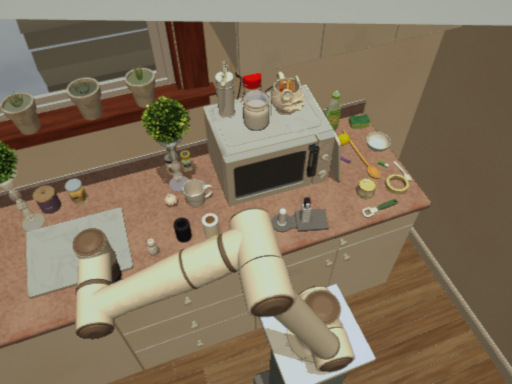

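View pics/wrist0.png

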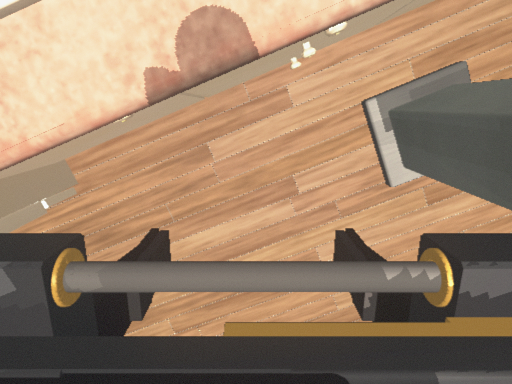

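The scene view shows the white roll at about (271,238), among black and yellow look-alikes. The stand's spindle is at (296,195) and its black head at (306,165). The top view shows the roll at (210,226) and the stand at (283-310,215). I'll zoom in on these.

```bash
cat > h.py <<'E'
import numpy as np, cv2
from station import r,cams,ticket
def proj(n,P):
    m=cams.camera_model(n); P=np.atleast_2d(np.asarray(P,float))
    if n=='wrist':
        s=r.sense(); T=np.eye(4);T[:3,:3]=s['ee_rot'];T[:3,3]=s['tcp_pos']
        E=np.linalg.inv(T@m['T_tool_cam'])
    else: E=m['extrinsics']
    c=P@E[:3,:3].T+E[:3,3]; q=c@m['intrinsics'].T; return q[:,:2]/q[:,2:]
def ray(n,uv,z):
    m=cams.camera_model(n)
    if n=='wrist':
        s=r.sense(); T=np.eye(4);T[:3,:3]=s['ee_rot'];T[:3,3]=s['tcp_pos']
        W=T@m['T_tool_cam']
    else: W=np.linalg.inv(m['extrinsics'])
    d=W[:3,:3]@np.linalg.inv(m['intrinsics'])@[uv[0],uv[1],1]; o=W[:3,3]
    return o+d*(z-o[2])/d[2]
E
python3 - <<'E'
from h import *
a=cv2.imread('pics/scene0.png')[140:320,180:350]; cv2.imwrite('pics/sc1.png',cv2.resize(a,None,fx=3.3,fy=3.3,interpolation=cv2.INTER_CUBIC))
a=cv2.imread('pics/top0.png')[170:260,140:340]; cv2.imwrite('pics/tc1.png',cv2.resize(a,None,fx=4,fy=4,interpolation=cv2.INTER_CUBIC))
print(ray('scene',(271,231),.09),ray('top',(210,220),.09))
print('spindle top',ray('scene',(296.5,184),.094),ray('top',(283,210),.094))
print('head',ray('scene',(306,161),.152),ray('top',(307,200),.152))
E
```

```text
[0.53216425 0.22700363 0.09      ] [0.52890088 0.21593484 0.09      ]
spindle top [ 0.47758338 -0.07088265  0.094     ] [ 0.47133017 -0.07092864  0.094     ]
head [ 0.45096699 -0.15073302  0.152     ] [ 0.44523453 -0.15883149  0.152     ]
```

View pics/sc1.png

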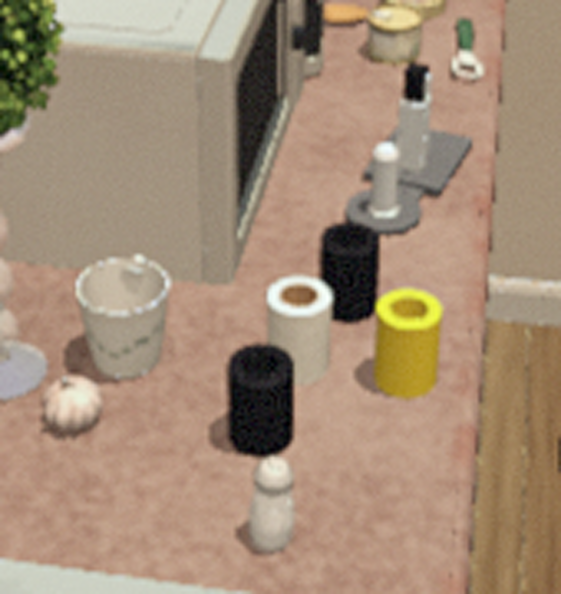

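View pics/tc1.png

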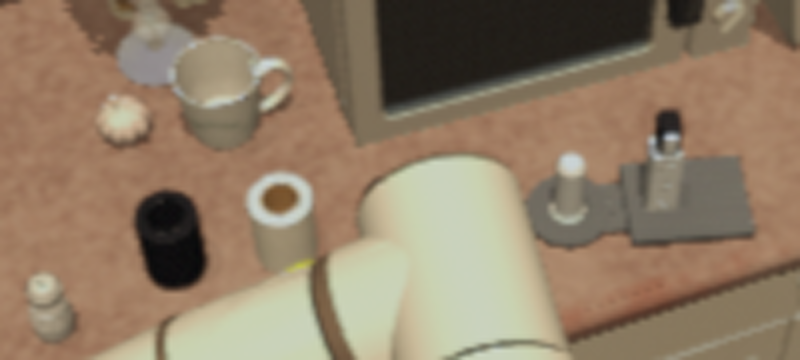

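```bash
python3 - <<'E'
from h import *
S=lambda x,y:(180+x/3.3,140+y/3.3)
T=lambda x,y:(140+x/4,170+y/4)
print('roll',ray('scene',S(300,296),.09),ray('top',T(280,200),.09))
print('black1(near spindle)',ray('scene',S(350,240),.09))
print('yellow',ray('scene',S(408,310),.09))
print('black2',ray('scene',S(261,363),.09),ray('top',T(168,213),.09))
print('spt',ray('scene',S(386,150),.094),ray('top',T(571,162),.094))
print('plate ctr',ray('scene',S(384,212),.01),ray('top',T(569,212),.01))
print('head top',ray('scene',S(417,70),.152),ray('top',T(668,115),.152))
print('foot corners',[ray('scene',S(*p),.016)[:2].round(3) for p in [(472,140),(437,190)]],[ray('top',T(*p),.016)[:2].round(3) for p in [(740,156),(752,236),(634,242),(622,165)]])
print('microwave',ray('scene',S(222,283),.0),ray('top',T(362,145),.0), ray('scene',S(290,75),.0), ray('top',(338,182),0))
s=r.sense()
E
```

```text
roll [0.53344876 0.22014178 0.09      ] [0.52890088 0.21593484 0.09      ]
black1(near spindle) [0.49550978 0.11660689 0.09      ]
yellow [0.42579587 0.22555674 0.09      ]
black2 [0.55482481 0.32781715 0.09      ] [0.55212791 0.32293687 0.09      ]
spt [ 0.4748415  -0.06077829  0.094     ] [ 0.4693927  -0.06905065  0.094     ]
plate ctr [ 0.47353474 -0.05897772  0.01      ] [ 0.46615032 -0.06952904  0.01      ]
head top [ 0.44945341 -0.14926779  0.152     ] [ 0.45086144 -0.16137143  0.152     ]
foot corners [array([ 0.38 , -0.227]), array([ 0.415, -0.106])] [array([ 0.466, -0.264]), array([ 0.37 , -0.232]), array([ 0.405, -0.116]), array([ 0.498, -0.143])]
microwave [0.63741292 0.09357372 0.        ] [0.62975056 0.10243552 0.        ] [ 0.6330097  -0.38460259  0.        ] [ 0.59095202 -0.39138371  0.        ]
```

```bash
cat >> h.py <<'E'
from scipy.spatial.transform import Rotation as Ro
def plan(p,line_deg):
    """deltas for TCP p, vertical tool, jaw (tool y) line angle"""
    s=r.sense(); R=s['ee_rot']
    best=None
    for a in (line_deg,line_deg+180):
        y=np.array([np.cos(np.radians(a)),np.sin(np.radians(a)),0]); z=np.array([0,0,-1.]); x=np.cross(y,z)
        w=np.degrees(Ro.from_matrix(R.T@np.c_[x,y,z]).as_rotvec())
        if best is None or np.linalg.norm(w)<np.linalg.norm(best): best=w; ba=a
    d=R.T@(np.array(p)-s['tcp_pos'])
    print('t',round(s['time_s'],2),'tcp',s['tcp_pos'].round(4),'d',d.round(4),'w',best.round(2),'j',s['joints'].round(0),'F',s['wrist_force'].round(1),'g',round(s['gripper_width'],3))
def snap(n,f,crop=None,k=1):
    im=cams.capture(n)[:,:,::-1]
    if crop: im=im[crop[1]:crop[3],crop[0]:crop[2]]
    cv2.imwrite('pics/'+f,cv2.resize(im,None,fx=k,fy=k,interpolation=cv2.INTER_CUBIC))
E
python3 -c "
from h import *
plan((.531,.218,.22),-35)
plan((.531,.218,.22),0)"
```

```text
t 0.15 tcp [0.2344 0.5789 0.2217] d [0.4104 0.2231 0.0021] w [ 9.000e-02  6.000e-02 -7.705e+01] j [ 83.  22.   0.  -0. -68. -15.] F [ 0.2 -0.2 -0.8] g 0.999
t 0.15 tcp [0.2344 0.5789 0.2217] d [0.4104 0.2231 0.0021] w [ 8.000e-02 -6.000e-02  6.795e+01] j [ 83.  22.   0.  -0. -68. -15.] F [ 0.2 -0.2 -0.8] g 0.999
```

Call:
drive_tool --deltas '[{"dx": 0.04, "dy": 0.02, "wz": 6}, {"dx": 0.08, "dy": 0.04, "wz": 12}, {"dx": 0.12, "dy": 0.06, "wz": 18}, {"dx": 0.16, "dy": 0.08, "wz": 25}, {"dx": 0.2, "dy": 0.11, "wz": 32}, {"dx": 0.24, "dy": 0.13, "wz": 40}, {"dx": 0.28, "dy": 0.15, "wz": 48}, {"dx": 0.32, "dy": 0.17, "wz": 56}, {"dx": 0.35, "dy": 0.19, "wz": 64}, {"dx": 0.38, "dy": 0.205, "wz": 72}, {"dx": 0.4, "dy": 0.215, "wz": 80}, {"dx": 0.41, "dy": 0.223, "wz": 88}, {"dx": 0.41, "dy": 0.223, "wz": 95}, {"dx": 0.41, "dy": 0.223, "wz": 100}, {"dx": 0.41, "dy": 0.223, "wz": 100}, {"dx": 0.41, "dy": 0.223, "wz": 100}]' --gripper 1

```text
schema error: expected keys dx, dy, dz, wx, wy, wz
```

```bash
python3 -c "
from h import *
plan((.531,.218,.22),-35)
snap('wrist','w1.png',None,1.5)
for n in ('roll',): print(proj('wrist',[[.531,.218,.09],[.531,.218,0]]))"
```

```text
t 0.15 tcp [0.2344 0.5789 0.2217] d [0.4104 0.2231 0.0021] w [ 9.000e-02  6.000e-02 -7.705e+01] j [ 83.  22.   0.  -0. -68. -15.] F [ 0.2 -0.2 -0.8] g 0.999
[[ 629.01228643 -489.31586267]
 [ 512.67910002 -306.03801795]]
```

View pics/w1.png

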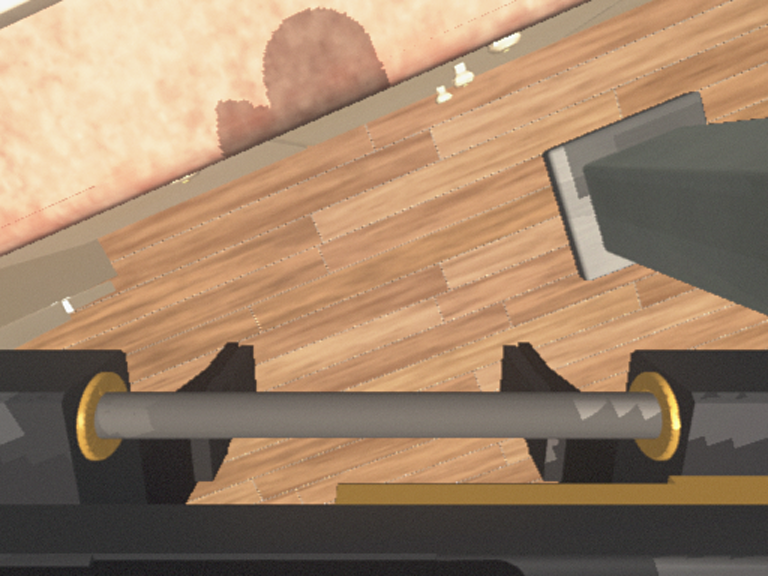

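The call was refused because every row needs all six keys, so the arm did not move. I'll resend it in full.

Call:
drive_tool --deltas '[{"dx": 0.06, "dy": 0.03, "dz": 0, "wx": 0, "wy": 0, "wz": 14}, {"dx": 0.06, "dy": 0.03, "dz": 0, "wx": 0, "wy": 0, "wz": 14}, {"dx": 0.14, "dy": 0.075, "dz": 0, "wx": 0, "wy": 0, "wz": 30}, {"dx": 0.14, "dy": 0.075, "dz": 0, "wx": 0, "wy": 0, "wz": 30}, {"dx": 0.22, "dy": 0.12, "dz": 0, "wx": 0, "wy": 0, "wz": 46}, {"dx": 0.22, "dy": 0.12, "dz": 0, "wx": 0, "wy": 0, "wz": 46}, {"dx": 0.3, "dy": 0.165, "dz": 0, "wx": 0, "wy": 0, "wz": 62}, {"dx": 0.3, "dy": 0.165, "dz": 0, "wx": 0, "wy": 0, "wz": 62}, {"dx": 0.37, "dy": 0.2, "dz": 0, "wx": 0, "wy": 0, "wz": 78}, {"dx": 0.37, "dy": 0.2, "dz": 0, "wx": 0, "wy": 0, "wz": 78}, {"dx": 0.41, "dy": 0.223, "dz": 0, "wx": 0, "wy": 0, "wz": 92}, {"dx": 0.41, "dy": 0.223, "dz": 0, "wx": 0, "wy": 0, "wz": 100}, {"dx": 0.41, "dy": 0.223, "dz": 0, "wx": 0, "wy": 0, "wz": 100}, {"dx": 0.41, "dy": 0.223, "dz": 0, "wx": 0, "wy": 0, "wz": 100}, {"dx": 0.41, "dy": 0.223, "dz": 0, "wx": 0, "wy": 0, "wz": 100}]' --gripper 1

```text
time_s: 1.7
tcp_pos: [0.5308, 0.2187, 0.2224]
ee_rot: [[-0.529, -0.849, -0.0], [-0.849, 0.529, -0.0], [0.0, 0.0, -1.0]]
wrist_force: [0.9, 0.2, 0.5]
gripper_width: 1.0
```

```bash
python3 -c "
from h import *
plan((.531,.218,.22),-35)
print(proj('wrist',[[.531,.218,.09],[.531,.218,0]])*1.5)
snap('wrist','w2.png',None,1.5)"
```

```text
t 1.7 tcp [0.5308 0.2187 0.2224] d [ 0.0005 -0.0006  0.0024] w [ 0.01 -0.01  3.06] j [ 39.  17.  -7.  -0. -66. -70.] F [0.9 0.2 0.5] g 1.0
[[375.37629624 282.42998792]
 [375.84056331 254.98524605]]
```

View pics/w2.png

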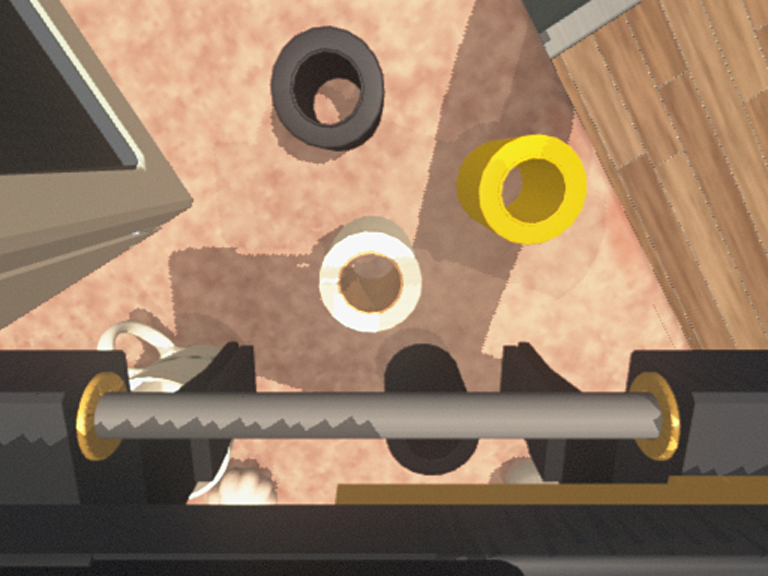

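```bash
python3 - <<'E'
from h import *
im=cv2.imread('pics/w2.png'); g=im.min(axis=2)
m=(g>185).astype(np.uint8); m[:, :310]=0; m[:,430:]=0; m[:225]=0; m[340:]=0
c,_=cv2.findContours(m,cv2.RETR_EXTERNAL,cv2.CHAIN_APPROX_NONE)
c=max(c,key=cv2.contourArea); e=cv2.fitEllipse(c); print(e,cv2.minEnclosingCircle(c))
for uv in (e[0],cv2.minEnclosingCircle(c)[0]):
    p=ray('wrist',np.array(uv)/1.5,.09); print(p)
plan((p[0],p[1],.05),-45)
E
```

```text
((369.7705078125, 281.2057189941406), (99.77294921875, 100.66397857666016), 86.81988525390625) ((369.8377990722656, 280.8874816894531), 51.28181076049805)
[0.53347074 0.21570441 0.09      ]
[0.53332909 0.21555598 0.09      ]
t 1.75 tcp [0.5307 0.2189 0.2225] d [ 0.0014 -0.004   0.1725] w [ 0.000e+00 -1.000e-02  1.307e+01] j [ 39.  17.  -7.  -0. -66. -71.] F [-0.  -0.1 -0.1] g 1.002
```

Call:
drive_tool --deltas '[{"dx": 0.001, "dy": -0.004, "dz": 0.04, "wx": 0, "wy": 0, "wz": 7}, {"dx": 0.001, "dy": -0.004, "dz": 0.08, "wx": 0, "wy": 0, "wz": 13}, {"dx": 0.001, "dy": -0.004, "dz": 0.11, "wx": 0, "wy": 0, "wz": 13}, {"dx": 0.001, "dy": -0.004, "dz": 0.14, "wx": 0, "wy": 0, "wz": 13}, {"dx": 0.001, "dy": -0.004, "dz": 0.16, "wx": 0, "wy": 0, "wz": 13}, {"dx": 0.001, "dy": -0.004, "dz": 0.168, "wx": 0, "wy": 0, "wz": 13}, {"dx": 0.001, "dy": -0.004, "dz": 0.168, "wx": 0, "wy": 0, "wz": 13}, {"dx": 0.001, "dy": -0.004, "dz": 0.168, "wx": 0, "wy": 0, "wz": 13}]'

```text
time_s: 2.55
tcp_pos: [0.5345, 0.2164, 0.0556]
ee_rot: [[-0.707, -0.707, 0.002], [-0.707, 0.707, 0.001], [-0.002, -0.001, -1.0]]
wrist_force: [0.2, -0.1, 0.5]
gripper_width: 0.998
```

```bash
python3 -c "
from h import *
plan((.5334,.2156,.055),-45)
snap('wrist','w3.png')"
```

```text
t 2.55 tcp [0.5345 0.2164 0.0556] d [0.0013 0.0002 0.0006] w [-0.03  0.11  0.02] j [ 38.  27. -18.   0. -44. -83.] F [ 0.2 -0.1  0.5] g 0.998
```

View pics/w3.png

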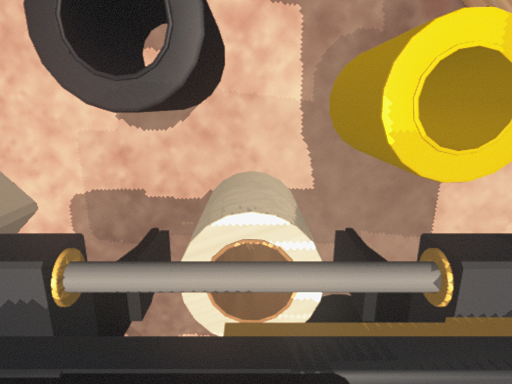

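The roll sits centred between the fingers at (252,275). I'll close the gripper.

Call:
drive_tool --deltas '[{"dx": 0.001, "dy": 0, "dz": 0, "wx": 0, "wy": 0, "wz": 0}, {"dx": 0.001, "dy": 0, "dz": 0, "wx": 0, "wy": 0, "wz": 0}, {"dx": 0.001, "dy": 0, "dz": 0, "wx": 0, "wy": 0, "wz": 0}, {"dx": 0.001, "dy": 0, "dz": 0, "wx": 0, "wy": 0, "wz": 0}, {"dx": 0.001, "dy": 0, "dz": 0, "wx": 0, "wy": 0, "wz": 0}, {"dx": 0.001, "dy": 0, "dz": 0, "wx": 0, "wy": 0, "wz": 0}, {"dx": 0.001, "dy": 0, "dz": 0, "wx": 0, "wy": 0, "wz": 0}, {"dx": 0.001, "dy": 0, "dz": 0, "wx": 0, "wy": 0, "wz": 0}]' --gripper 0

```text
time_s: 3.4
tcp_pos: [0.5332, 0.2151, 0.055]
ee_rot: [[-0.708, -0.707, 0.0], [-0.707, 0.708, 0.0], [-0.0, -0.0, -1.0]]
wrist_force: [-1.5, 0.5, 4.4]
gripper_width: 0.736
```

```bash
python3 -c "
from h import *
plan((.5334,.2156,.18),-45)"
```

```text
t 3.4 tcp [0.5332 0.2151 0.055 ] d [-0.0006  0.0002 -0.125 ] w [-0.01  0.02 -0.04] j [ 38.  27. -19.   0. -44. -83.] F [-1.5  0.5  4.4] g 0.736
```

Call:
drive_tool --deltas '[{"dx": 0, "dy": 0, "dz": -0.02, "wx": 0, "wy": 0, "wz": 0}, {"dx": 0, "dy": 0, "dz": -0.06, "wx": 0, "wy": 0, "wz": 0}, {"dx": 0, "dy": 0, "dz": -0.1, "wx": 0, "wy": 0, "wz": 0}, {"dx": 0, "dy": 0, "dz": -0.14, "wx": 0, "wy": 0, "wz": 0}, {"dx": 0, "dy": 0, "dz": -0.17, "wx": 0, "wy": 0, "wz": 0}, {"dx": 0, "dy": 0, "dz": -0.18, "wx": 0, "wy": 0, "wz": 0}, {"dx": 0, "dy": 0, "dz": -0.18, "wx": 0, "wy": 0, "wz": 0}]'

```text
time_s: 4.1
tcp_pos: [0.5333, 0.2153, 0.2352]
ee_rot: [[-0.708, -0.706, 0.002], [-0.706, 0.708, 0.002], [-0.002, 0.0, -1.0]]
wrist_force: [-0.2, -0.4, -1.2]
gripper_width: 0.736
```

```bash
python3 -c "
from h import *
plan((.48,.06,.24),-16)"
```

```text
t 4.1 tcp [0.5333 0.2153 0.2352] d [ 0.1475 -0.0723 -0.0052] w [ -0.03   0.13 -29.06] j [ 38.  17.  -6.  -0. -68. -83.] F [-0.2 -0.4 -1.2] g 0.736
```

Call:
drive_tool --deltas '[{"dx": 0.03, "dy": -0.015, "dz": -0.001, "wx": 0, "wy": 0, "wz": -6}, {"dx": 0.06, "dy": -0.03, "dz": -0.003, "wx": 0, "wy": 0, "wz": -12}, {"dx": 0.09, "dy": -0.045, "dz": -0.005, "wx": 0, "wy": 0, "wz": -18}, {"dx": 0.12, "dy": -0.06, "dz": -0.005, "wx": 0, "wy": 0, "wz": -24}, {"dx": 0.147, "dy": -0.072, "dz": -0.005, "wx": 0, "wy": 0, "wz": -29}, {"dx": 0.147, "dy": -0.072, "dz": -0.005, "wx": 0, "wy": 0, "wz": -29}, {"dx": 0.147, "dy": -0.072, "dz": -0.005, "wx": 0, "wy": 0, "wz": -29}, {"dx": 0.147, "dy": -0.072, "dz": -0.005, "wx": 0, "wy": 0, "wz": -29}]'

```text
time_s: 4.9
tcp_pos: [0.4798, 0.0606, 0.2383]
ee_rot: [[-0.277, -0.961, -0.002], [-0.961, 0.277, -0.001], [0.001, 0.002, -1.0]]
wrist_force: [0.5, 0.5, -0.5]
gripper_width: 0.739
```

```bash
python3 -c "
from h import *
plan((.48,.06,.24),-16)
snap('wrist','w4.png',None,1.5)
snap('scene','s4.png',(220,130,350,260),4)"
```

```text
t 4.9 tcp [0.4798 0.0606 0.2383] d [ 0.0005 -0.0004 -0.0017] w [ 0.1  -0.07 -0.07] j [ 26.   8. -17.  -0. -65. -43.] F [ 0.5  0.5 -0.5] g 0.739
```

View pics/w4.png

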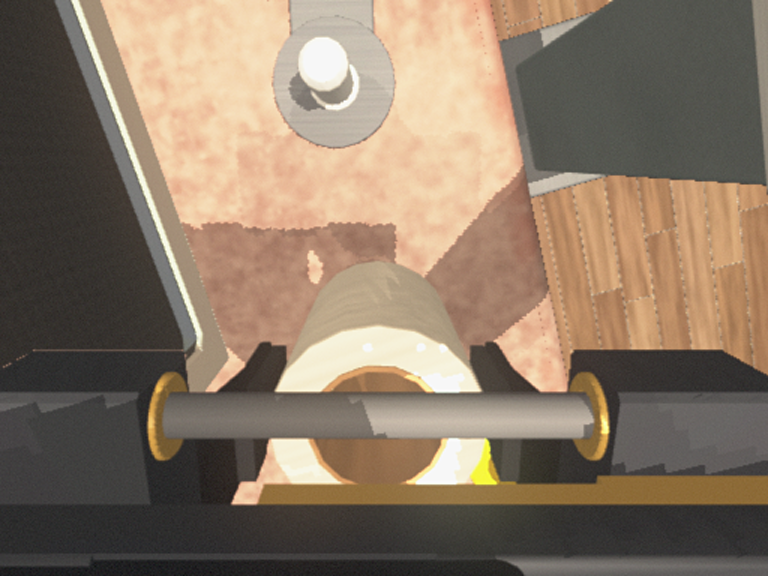

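View pics/s4.png

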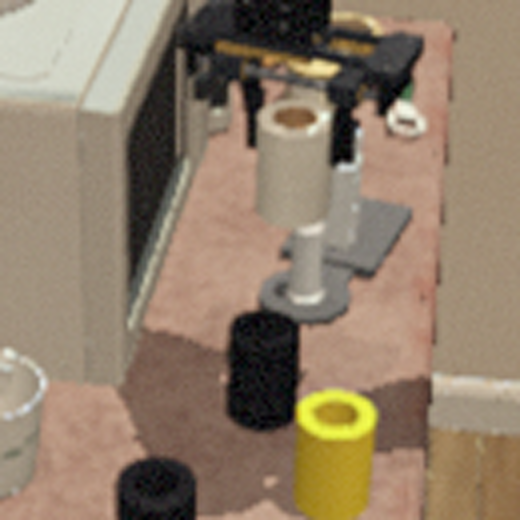

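```bash
python3 - <<'E'
from h import *
im=cv2.imread('pics/w4.png'); hsv=cv2.cvtColor(im,cv2.COLOR_BGR2HSV)
m=(hsv[:,:,1]<45).astype(np.uint8); m[:, :255]=0; m[:,410:]=0; m[155:]=0
cv2.imwrite('pics/m4.png',m[:160,250:420]*255)
c,_=cv2.findContours(m,cv2.RETR_EXTERNAL,cv2.CHAIN_APPROX_NONE)
c=max(c,key=cv2.contourArea)[:,0]; c=c[c[:,1]>32]; e=cv2.fitEllipse(c.reshape(-1,1,2)); print('plate',e,ray('wrist',np.array(e[0])/1.5,.010))
w=(im.min(axis=2)>225).astype(np.uint8); w[:, :270]=0; w[:,400:]=0; w[160:]=0
n,l,st,ce=cv2.connectedComponentsWithStats(w); print(st[1:],ce[1:])
for uv in [(323,64)]: print('top',ray('wrist',np.array(uv)/1.5,.094))
P=ray('wrist',np.array(e[0])/1.5,.010)
print(proj('wrist',[P+[0,0,.084],P])*1.5)
for u in [(290,3),(290,22),(374,3),(374,22)]: print(ray('wrist',np.array(u)/1.5,.013))
E
```

```text
plate ((333.6720275878906, 81.5197525024414), (118.80369567871094, 129.51141357421875), 172.12376403808594) [ 0.47452372 -0.07077807  0.01      ]
[[ 299   38   48   46 1734]
 [ 326   65   32   44  270]] [[322.98788927  60.63091119]
 [347.92592593  92.04074074]]
top [ 0.47431412 -0.06813666  0.094     ]
[[321.24721975  59.25692463]
 [333.67202759  81.5197525 ]]
[ 0.48868062 -0.12736983  0.013     ]
[ 0.4925017  -0.11600037  0.013     ]
[ 0.43214159 -0.11127635  0.013     ]
[ 0.43544799 -0.09975811  0.013     ]
```

View pics/m4.png

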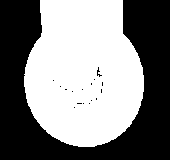

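```bash
python3 -c "
from h import *
plan((.474,-.070,.24),-17)"
```

```text
t 5.0 tcp [0.48   0.0609 0.2387] d [ 0.1275 -0.0303 -0.0012] w [ 0.06 -0.05  0.98] j [ 27.   7. -17.  -0. -65. -43.] F [ 0.9 -0.1 -0.2] g 0.737
```

Call:
drive_tool --deltas '[{"dx": 0.03, "dy": -0.008, "dz": 0, "wx": 0, "wy": 0, "wz": 1}, {"dx": 0.065, "dy": -0.016, "dz": 0, "wx": 0, "wy": 0, "wz": 1}, {"dx": 0.1, "dy": -0.024, "dz": 0, "wx": 0, "wy": 0, "wz": 1}, {"dx": 0.12, "dy": -0.029, "dz": 0, "wx": 0, "wy": 0, "wz": 1}, {"dx": 0.1275, "dy": -0.0303, "dz": 0, "wx": 0, "wy": 0, "wz": 1}, {"dx": 0.1275, "dy": -0.0303, "dz": 0, "wx": 0, "wy": 0, "wz": 1}, {"dx": 0.1275, "dy": -0.0303, "dz": 0.03, "wx": 0, "wy": 0, "wz": 1}, {"dx": 0.1275, "dy": -0.0303, "dz": 0.06, "wx": 0, "wy": 0, "wz": 1}, {"dx": 0.1275, "dy": -0.0303, "dz": 0.075, "wx": 0, "wy": 0, "wz": 1}, {"dx": 0.1275, "dy": -0.0303, "dz": 0.075, "wx": 0, "wy": 0, "wz": 1}, {"dx": 0.1275, "dy": -0.0303, "dz": 0.075, "wx": 0, "wy": 0, "wz": 1}]'

```text
time_s: 6.1
tcp_pos: [0.4745, -0.0699, 0.165]
ee_rot: [[-0.292, -0.957, 0.001], [-0.957, 0.292, -0.0], [0.0, -0.001, -1.0]]
wrist_force: [-0.1, 0.4, 0.4]
gripper_width: 0.738
```

```bash
python3 -c "
from h import *
plan((.474,-.070,.066),-17)
snap('wrist','w5.png',None,1.5)
snap('scene','s5.png',(260,110,360,220),5)
snap('top','t5.png',(230,150,350,250),5)"
```

```text
t 6.1 tcp [ 0.4745 -0.0699  0.165 ] d [0.0003 0.0005 0.099 ] w [-0.03 -0.01  0.05] j [ 11.  11. -24.   0. -55. -28.] F [-0.1  0.4  0.4] g 0.738
```

View pics/s5.png

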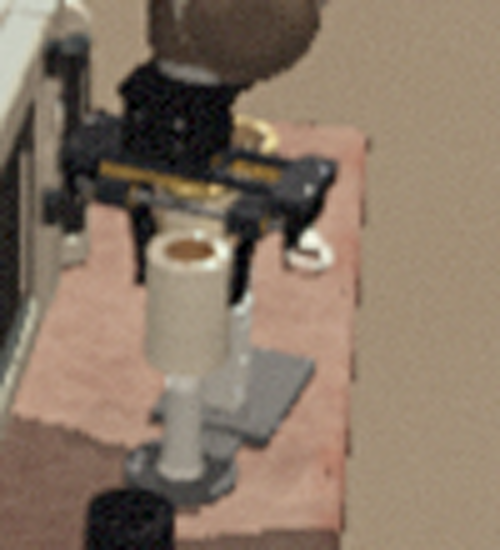

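View pics/w5.png

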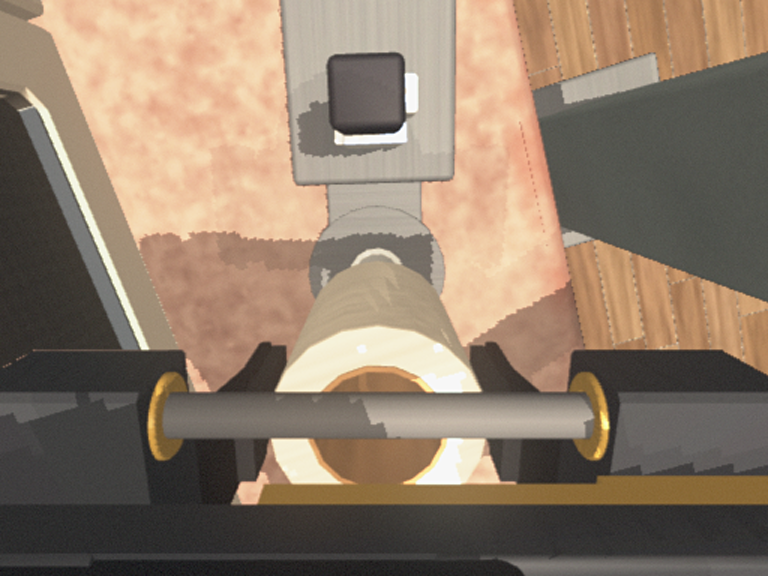

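View pics/t5.png

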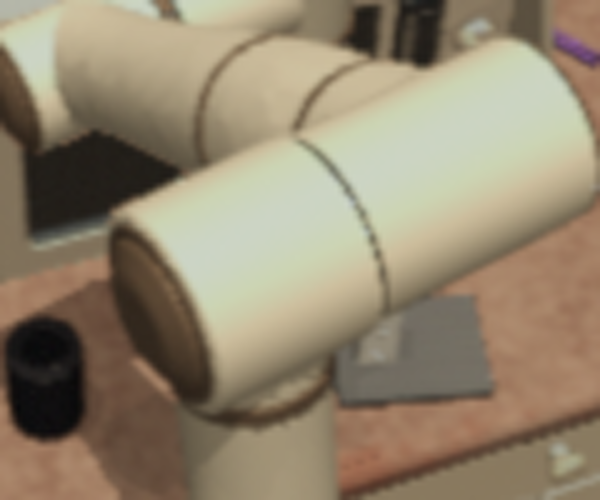

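Call:
drive_tool --deltas '[{"dx": 0, "dy": 0, "dz": 0.01, "wx": 0, "wy": 0, "wz": 0}, {"dx": 0, "dy": 0, "dz": 0.02, "wx": 0, "wy": 0, "wz": 0}, {"dx": 0, "dy": 0, "dz": 0.03, "wx": 0, "wy": 0, "wz": 0}, {"dx": 0, "dy": 0, "dz": 0.04, "wx": 0, "wy": 0, "wz": 0}, {"dx": 0, "dy": 0, "dz": 0.04, "wx": 0, "wy": 0, "wz": 0}]'

```text
time_s: 6.75
tcp_pos: [0.4724, -0.0709, 0.1226]
ee_rot: [[-0.294, -0.956, -0.004], [-0.956, 0.294, -0.0], [0.002, 0.004, -1.0]]
wrist_force: [-0.6, 0.0, -0.6]
gripper_width: 0.738
```

```bash
python3 -c "
from h import *
plan((.474,-.070,.066),-17)
snap('wrist','w6.png',None,1.5)
snap('scene','s6.png',(260,110,360,220),5)"
```

```text
t 6.75 tcp [ 0.4724 -0.0709  0.1226] d [-0.0014 -0.0015  0.0566] w [ 0.23 -0.1  -0.08] j [ 11.  14. -28.  -0. -49. -28.] F [-0.6  0.  -0.6] g 0.738
```

View pics/s6.png

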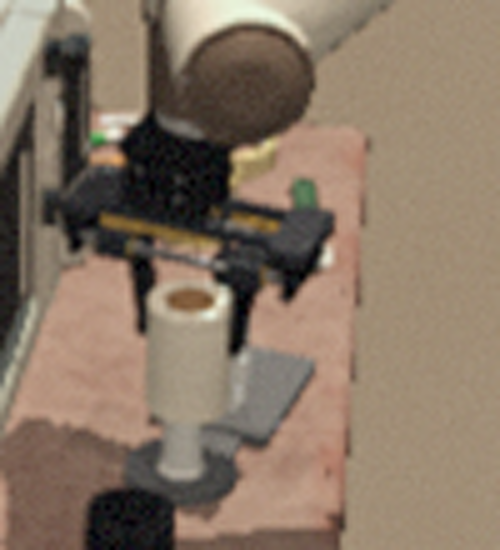

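View pics/w6.png

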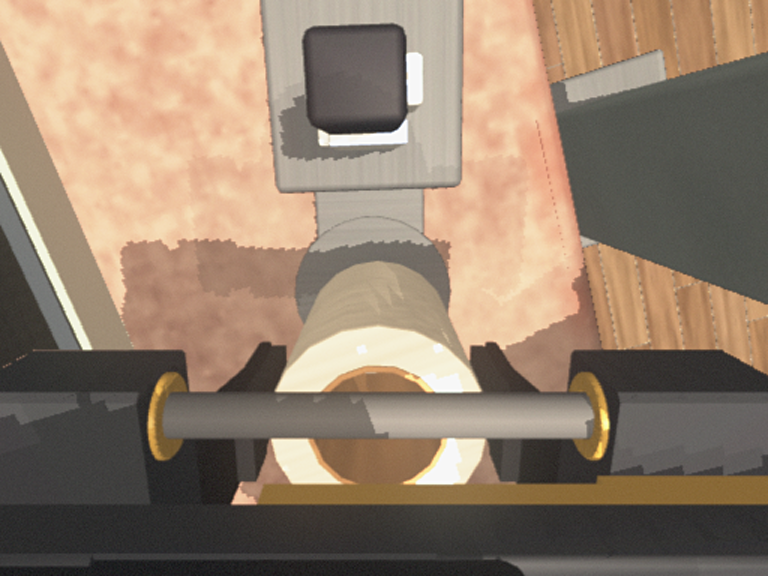

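Call:
drive_tool --deltas '[{"dx": -0.001, "dy": -0.0015, "dz": 0.006, "wx": 0, "wy": 0, "wz": 0}, {"dx": -0.001, "dy": -0.0015, "dz": 0.016, "wx": 0, "wy": 0, "wz": 0}, {"dx": -0.001, "dy": -0.0015, "dz": 0.026, "wx": 0, "wy": 0, "wz": 0}, {"dx": -0.001, "dy": -0.0015, "dz": 0.036, "wx": 0, "wy": 0, "wz": 0}, {"dx": -0.001, "dy": -0.0015, "dz": 0.044, "wx": 0, "wy": 0, "wz": 0}, {"dx": -0.001, "dy": -0.0015, "dz": 0.05, "wx": 0, "wy": 0, "wz": 0}, {"dx": -0.001, "dy": -0.0015, "dz": 0.05, "wx": 0, "wy": 0, "wz": 0}, {"dx": -0.001, "dy": -0.0015, "dz": 0.05, "wx": 0, "wy": 0, "wz": 0}]'

```text
time_s: 7.65
tcp_pos: [0.4757, -0.0702, 0.0746]
ee_rot: [[-0.293, -0.956, 0.0], [-0.956, 0.293, -0.0], [0.0, -0.0, -1.0]]
wrist_force: [0.7, -0.9, -0.1]
gripper_width: 0.742
```

```bash
python3 -c "
from h import *
plan((.474,-.070,.0655),-17)
snap('wrist','w7.png',None,1.5)"
```

```text
t 7.65 tcp [ 0.4757 -0.0702  0.0746] d [0.0003 0.0017 0.0091] w [-0.01 -0.01 -0.04] j [ 11.  18. -31.   0. -41. -28.] F [ 0.7 -0.9 -0.1] g 0.742
```

View pics/w7.png

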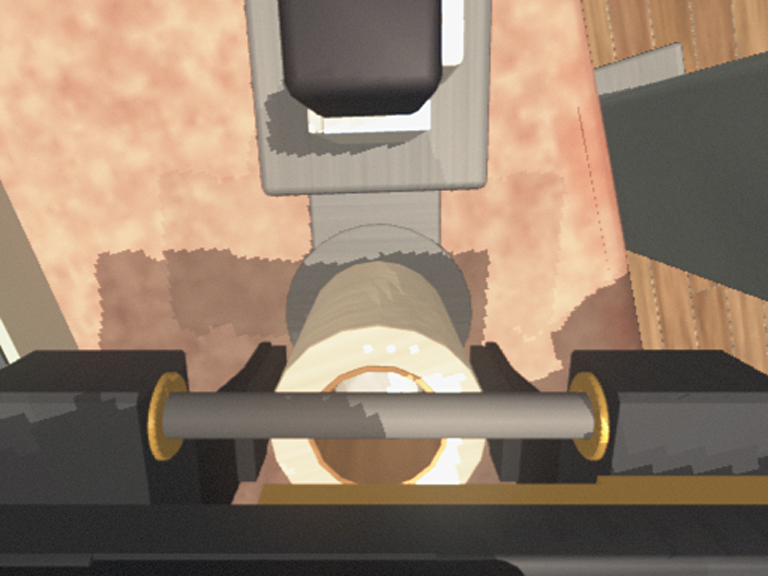

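Call:
drive_tool --deltas '[{"dx": 0, "dy": 0.0005, "dz": 0.005, "wx": 0, "wy": 0, "wz": 0}, {"dx": 0, "dy": 0.0005, "dz": 0.008, "wx": 0, "wy": 0, "wz": 0}, {"dx": 0, "dy": 0.0005, "dz": 0.009, "wx": 0, "wy": 0, "wz": 0}, {"dx": 0, "dy": 0.0005, "dz": 0.0095, "wx": 0, "wy": 0, "wz": 0}, {"dx": 0, "dy": 0.0005, "dz": 0.0095, "wx": 0, "wy": 0, "wz": 0}]'

```text
time_s: 8.2
tcp_pos: [0.475, -0.07, 0.0651]
ee_rot: [[-0.293, -0.956, 0.0], [-0.956, 0.293, -0.0], [-0.0, -0.0, -1.0]]
wrist_force: [0.3, 0.1, -0.4]
gripper_width: 0.741
```

```bash
python3 -c "
from h import *
plan((.4755,-.070,.0655),-17)"
```

```text
t 8.2 tcp [ 0.475  -0.07    0.0651] d [-0.0002 -0.0004 -0.0004] w [-0.01  0.   -0.04] j [ 11.  19. -31.   0. -40. -28.] F [ 0.3  0.1 -0.4] g 0.741
```

Call:
drive_tool --deltas '[{"dx": 0, "dy": 0, "dz": 0, "wx": 0, "wy": 0, "wz": 0}, {"dx": 0, "dy": 0, "dz": 0, "wx": 0, "wy": 0, "wz": 0}, {"dx": 0, "dy": 0, "dz": 0, "wx": 0, "wy": 0, "wz": 0}, {"dx": 0, "dy": 0, "dz": 0, "wx": 0, "wy": 0, "wz": 0}, {"dx": 0, "dy": 0, "dz": 0, "wx": 0, "wy": 0, "wz": 0}, {"dx": 0, "dy": 0, "dz": 0, "wx": 0, "wy": 0, "wz": 0}, {"dx": 0, "dy": 0, "dz": -0.03, "wx": 0, "wy": 0, "wz": 0}, {"dx": 0, "dy": 0, "dz": -0.07, "wx": 0, "wy": 0, "wz": 0}, {"dx": 0, "dy": 0, "dz": -0.11, "wx": 0, "wy": 0, "wz": 0}, {"dx": 0, "dy": 0, "dz": -0.15, "wx": 0, "wy": 0, "wz": 0}, {"dx": 0, "dy": 0, "dz": -0.17, "wx": 0, "wy": 0, "wz": 0}, {"dx": 0, "dy": 0, "dz": -0.17, "wx": 0, "wy": 0, "wz": 0}, {"dx": 0, "dy": 0, "dz": -0.17, "wx": 0, "wy": 0, "wz": 0}]' --gripper 1

```text
time_s: 9.5
tcp_pos: [0.4746, -0.0699, 0.2348]
ee_rot: [[-0.293, -0.956, -0.0], [-0.956, 0.293, 0.001], [-0.001, 0.0, -1.0]]
wrist_force: [0.3, 0.2, -0.5]
gripper_width: 1.0
```

```bash
python3 -c "
from h import *
plan((.4755,-.070,.22),-17)
snap('wrist','w8.png',None,1.5)
snap('scene','s8.png',(260,110,360,220),5)"
```

```text
t 9.5 tcp [ 0.4746 -0.0699  0.2348] d [-0.0002 -0.0009  0.0148] w [ 0.02  0.03 -0.06] j [ 11.   7. -18.  -0. -65. -28.] F [ 0.3  0.2 -0.5] g 1.0
```

View pics/s8.png

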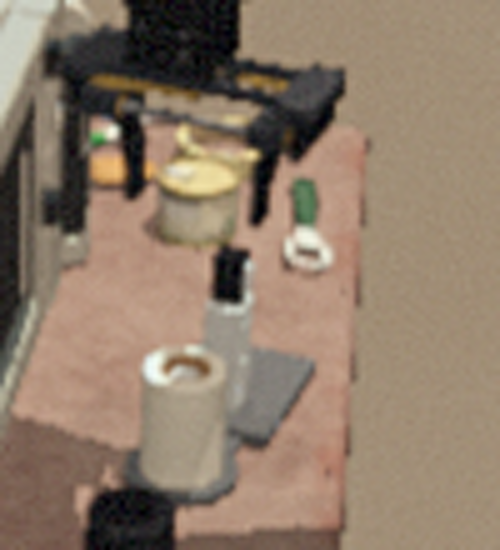

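View pics/w8.png

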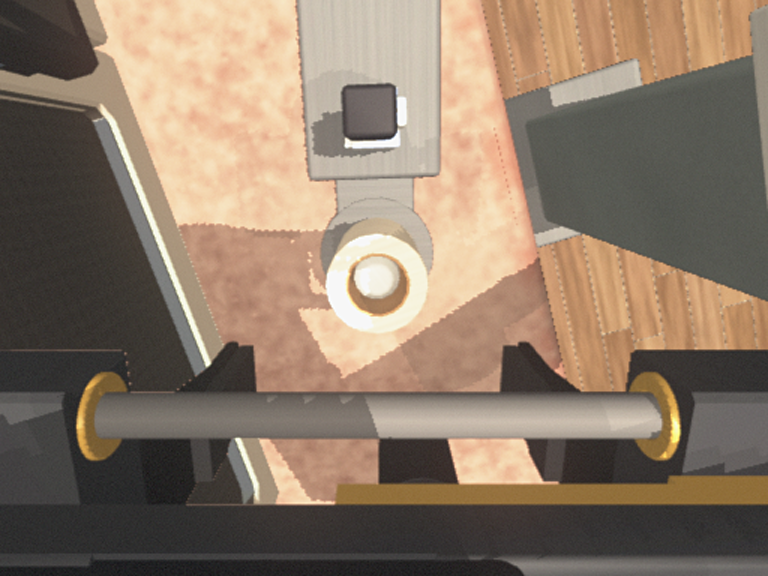

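The roll is seated: its bottom is on the plate and the spindle shows inside the hole. The black head's top is at about (369,111) in the wrist view, with the button on the right, robot-facing side.

```bash
python3 - <<'E'
from h import *
im=cv2.imread('pics/w8.png'); m=(im.max(axis=2)<105).astype(np.uint8); m[:,:335]=0;m[:,412:]=0;m[:75]=0;m[150:]=0
m=cv2.morphologyEx(m,cv2.MORPH_OPEN,np.ones((5,5)))
c,_=cv2.findContours(m,cv2.RETR_EXTERNAL,cv2.CHAIN_APPROX_NONE); c=max(c,key=cv2.contourArea); print(cv2.minAreaRect(c),cv2.boundingRect(c))
uv=cv2.minAreaRect(c)[0]; H=ray('wrist',np.array(uv)/1.5,.152); print('head',H)
# foot corners, front edge
A=ray('wrist',np.array((310,178))/1.5,.016);B=ray('wrist',np.array((440,175))/1.5,.016);print(A,B, np.degrees(np.arctan2(*(A-B)[1::-1])),np.linalg.norm(A-B),(A+B)/2)
C=ray('wrist',np.array((299,5))/1.5,.016);D=ray('wrist',np.array((440,5))/1.5,.016)
print(np.degrees(np.arctan2(*(A-C)[1::-1])),np.degrees(np.arctan2(*(B-D)[1::-1])))
S=np.array([.4747,-.0700]); d=S-H[:2]; print(np.linalg.norm(d),np.degrees(np.arctan2(d[1],d[0]))-90)
plan((H[0],H[1],.1123),-17)
E
```

```text
((356.9726867675781, 124.20785522460938), (67.2083511352539, 33.57980728149414), 43.02506637573242) (342, 91, 50, 49)
head [ 0.45602846 -0.15770572  0.152     ]
[ 0.50329885 -0.14145093  0.016     ] [ 0.40977755 -0.11520918  0.016     ] -15.67393023085771 0.0971332231942613 [ 0.4565382  -0.12833006  0.016     ]
74.72372599036008 74.94813969645034
0.08967117802015422 -12.018192778435306
t 9.6 tcp [ 0.474  -0.0701  0.2336] d [ 0.0889 -0.0088  0.1214] w [ 0.16 -0.05 -0.06] j [ 11.   7. -18.  -0. -65. -28.] F [ 0.3  0.6 -1.2] g 1.002
```

```bash
python3 - <<'E'
from h import *
print(ray('wrist',np.array((370,112))/1.5,.152))
plan((.449,-.162,.20),-15.3)
E
```

```text
[ 0.44861636 -0.16106515  0.152     ]
t 9.6 tcp [ 0.474  -0.0701  0.2336] d [ 0.0952 -0.0031  0.0337] w [ 0.16 -0.05 -1.76] j [ 11.   7. -18.  -0. -65. -28.] F [ 0.3  0.6 -1.2] g 1.002
```

Call:
drive_tool --deltas '[{"dx": 0.03, "dy": -0.001, "dz": 0, "wx": 0, "wy": 0, "wz": -1.8}, {"dx": 0.065, "dy": -0.002, "dz": 0.01, "wx": 0, "wy": 0, "wz": -1.8}, {"dx": 0.09, "dy": -0.003, "dz": 0.025, "wx": 0, "wy": 0, "wz": -1.8}, {"dx": 0.095, "dy": -0.003, "dz": 0.033, "wx": 0, "wy": 0, "wz": -1.8}, {"dx": 0.095, "dy": -0.003, "dz": 0.033, "wx": 0, "wy": 0, "wz": -1.8}, {"dx": 0.095, "dy": -0.003, "dz": 0.033, "wx": 0, "wy": 0, "wz": -1.8}]'

```text
time_s: 10.2
tcp_pos: [0.4502, -0.1614, 0.2017]
ee_rot: [[-0.263, -0.965, -0.001], [-0.965, 0.263, -0.0], [0.0, 0.001, -1.0]]
wrist_force: [0.0, 0.3, -0.1]
gripper_width: 1.002
```

```bash
python3 -c "
from h import *
plan((.449,-.162,.116),-15.3)
print(proj('wrist',[[.449,-.162,.152]])*1.5)
snap('wrist','w9.png',None,1.5)"
```

```text
t 10.2 tcp [ 0.4502 -0.1614  0.2017] d [0.0008 0.0009 0.0857] w [ 0.05 -0.03  0.08] j [ -0.   9. -21.   0. -60. -15.] F [ 0.   0.3 -0.1] g 1.002
[[377.27278731 325.09566247]]
```

View pics/w9.png

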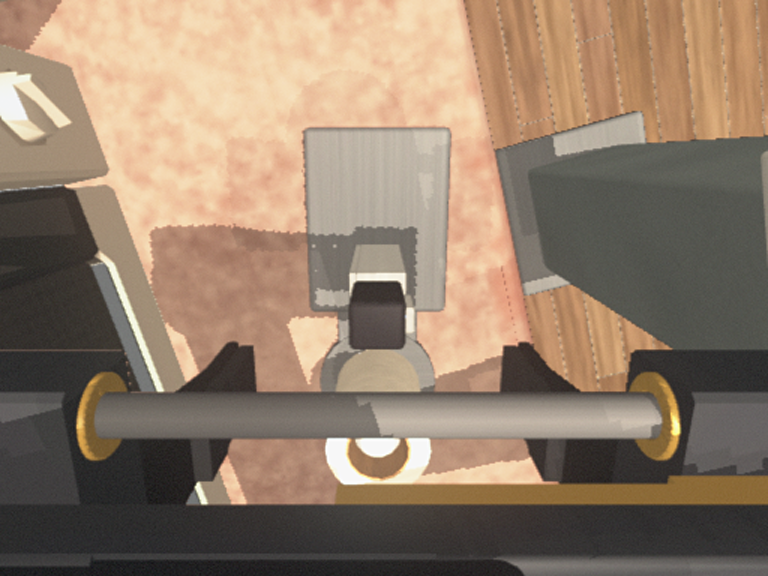

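Call:
drive_tool --deltas '[{"dx": 0.002, "dy": 0.001, "dz": 0.02, "wx": 0, "wy": 0, "wz": 0}, {"dx": 0.003, "dy": 0.001, "dz": 0.045, "wx": 0, "wy": 0, "wz": 0}, {"dx": 0.003, "dy": 0.001, "dz": 0.065, "wx": 0, "wy": 0, "wz": 0}, {"dx": 0.003, "dy": 0.001, "dz": 0.08, "wx": 0, "wy": 0, "wz": 0}, {"dx": 0.003, "dy": 0.001, "dz": 0.085, "wx": 0, "wy": 0, "wz": 0}, {"dx": 0.003, "dy": 0.001, "dz": 0.085, "wx": 0, "wy": 0, "wz": 0}, {"dx": 0.003, "dy": 0.001, "dz": 0.085, "wx": 0, "wy": 0, "wz": 0}]'

```text
time_s: 10.95
tcp_pos: [0.4493, -0.1641, 0.118]
ee_rot: [[-0.262, -0.965, 0.002], [-0.965, 0.262, -0.0], [-0.0, -0.002, -1.0]]
wrist_force: [0.2, -0.8, -0.2]
gripper_width: 1.004
```

```bash
python3 -c "
from h import *
plan((.4485,-.164,.116),-15.3)
snap('wrist','w10.png',None,1.5)"
```

```text
t 10.95 tcp [ 0.4493 -0.1641  0.118 ] d [0.0001 0.0008 0.002 ] w [-0.11  0.01  0.11] j [ -1.  14. -28.   0. -48. -15.] F [ 0.2 -0.8 -0.2] g 1.004
```

View pics/w10.png

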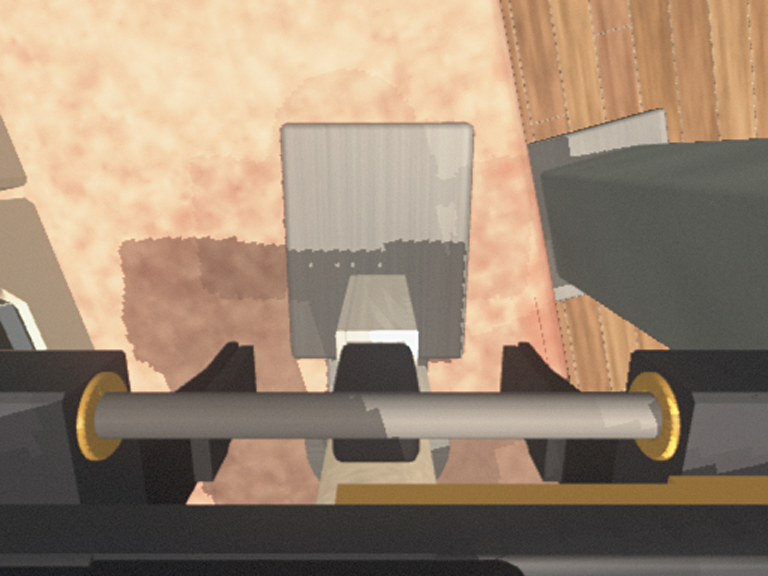

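Call:
drive_tool --deltas '[{"dx": 0, "dy": 0, "dz": 0.001, "wx": 0, "wy": 0, "wz": 0}, {"dx": 0, "dy": 0, "dz": 0.001, "wx": 0, "wy": 0, "wz": 0}, {"dx": 0, "dy": 0, "dz": 0.001, "wx": 0, "wy": 0, "wz": 0}, {"dx": 0, "dy": 0, "dz": 0.001, "wx": 0, "wy": 0, "wz": 0}, {"dx": 0, "dy": 0, "dz": 0.001, "wx": 0, "wy": 0, "wz": 0}, {"dx": 0, "dy": 0, "dz": 0.001, "wx": 0, "wy": 0, "wz": 0}, {"dx": 0, "dy": 0, "dz": 0.001, "wx": 0, "wy": 0, "wz": 0}, {"dx": 0, "dy": 0, "dz": 0.001, "wx": 0, "wy": 0, "wz": 0}, {"dx": 0, "dy": 0, "dz": 0.001, "wx": 0, "wy": 0, "wz": 0}, {"dx": 0, "dy": 0, "dz": 0.001, "wx": 0, "wy": 0, "wz": 0}, {"dx": 0, "dy": 0, "dz": 0.001, "wx": 0, "wy": 0, "wz": 0}, {"dx": 0, "dy": 0, "dz": 0.001, "wx": 0, "wy": 0, "wz": 0}]' --gripper 0

```text
time_s: 12.2
tcp_pos: [0.4491, -0.1645, 0.1164]
ee_rot: [[-0.263, -0.965, 0.002], [-0.965, 0.263, -0.0], [-0.0, -0.002, -1.0]]
wrist_force: [1.6, -0.4, -0.0]
gripper_width: 0.297
```

```bash
python3 -c "
from h import *
plan((.4485,-.164,.116),-15.3); print(r.sense()['gripper_width']*87, r.sense()['moment'])
snap('wrist','w11.png',None,1.5)"
```

```text
t 12.2 tcp [ 0.4491 -0.1645  0.1164] d [-0.0004  0.0007  0.0004] w [-0.1   0.    0.07] j [ -1.  14. -28.   0. -47. -15.] F [ 1.6 -0.4 -0. ] g 0.297
25.848316673375965 [-0.42563564 -0.80407419  0.02672081]
```

View pics/w11.png

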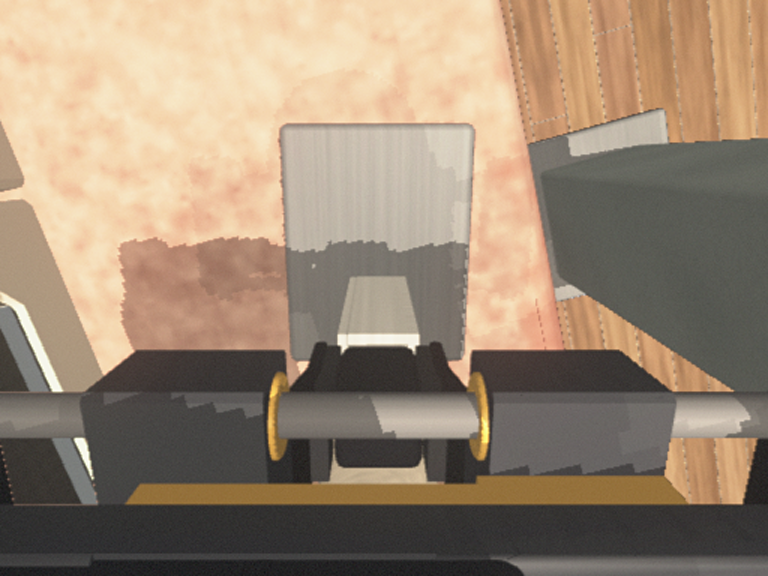

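Call:
drive_tool --deltas '[{"dx": 0, "dy": 0, "dz": -0.003, "wx": 0, "wy": 0, "wz": 0}, {"dx": 0, "dy": 0, "dz": -0.009, "wx": 0, "wy": 0, "wz": 0}, {"dx": 0, "dy": 0, "dz": -0.015, "wx": 0, "wy": 0, "wz": 0}, {"dx": 0, "dy": 0, "dz": -0.021, "wx": 0, "wy": 0, "wz": 0}, {"dx": 0, "dy": 0, "dz": -0.027, "wx": 0, "wy": 0, "wz": 0}, {"dx": 0, "dy": 0, "dz": -0.033, "wx": 0, "wy": 0, "wz": 0}, {"dx": 0, "dy": 0, "dz": -0.039, "wx": 0, "wy": 0, "wz": 0}, {"dx": 0, "dy": 0, "dz": -0.045, "wx": 0, "wy": 0, "wz": 0}, {"dx": 0, "dy": 0, "dz": -0.051, "wx": 0, "wy": 0, "wz": 0}, {"dx": 0, "dy": 0, "dz": -0.057, "wx": 0, "wy": 0, "wz": 0}, {"dx": 0, "dy": 0, "dz": -0.062, "wx": 0, "wy": 0, "wz": 0}, {"dx": 0, "dy": 0, "dz": -0.065, "wx": 0, "wy": 0, "wz": 0}, {"dx": 0, "dy": 0, "dz": -0.065, "wx": 0, "wy": 0, "wz": 0}, {"dx": 0, "dy": 0, "dz": -0.065, "wx": 0, "wy": 0, "wz": 0}]'

```text
time_s: 13.65
tcp_pos: [0.4481, -0.1643, 0.1812]
ee_rot: [[-0.263, -0.965, -0.0], [-0.965, 0.263, 0.0], [-0.0, 0.0, -1.0]]
wrist_force: [1.1, 1.7, 0.3]
gripper_width: 0.298
```

```bash
python3 -c "
from h import *
plan((.449,-.1645,.186),-15.3); print(r.sense()['gripper_width']*87, r.sense()['moment'])
snap('wrist','w12.png',None,1.5)
snap('scene','s12.png',(260,110,360,220),5)"
```

```text
t 13.65 tcp [ 0.4481 -0.1643  0.1812] d [-0.0001 -0.0009 -0.0048] w [0.01 0.   0.05] j [ -1.  10. -23.  -0. -57. -15.] F [1.1 1.7 0.3] g 0.298
25.903608963107576 [ 0.75065856 -0.00348274 -0.01425946]
```

View pics/w12.png

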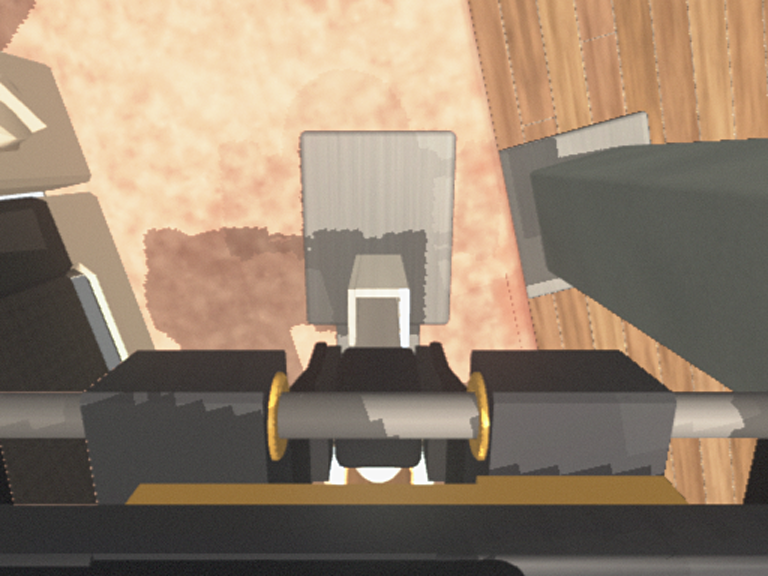

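View pics/s12.png

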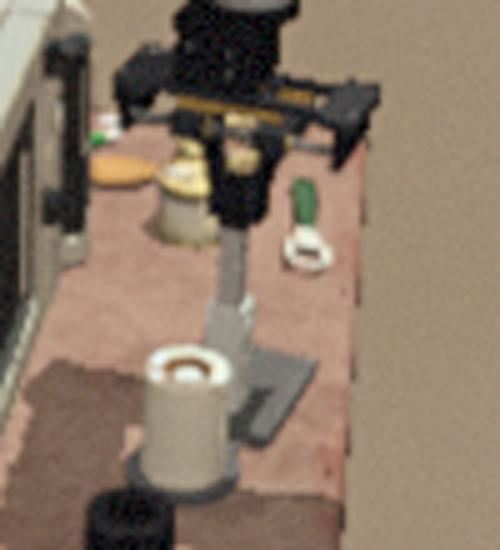

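The handle is about 65 mm out, past the first stop, and the stand is still down. Next I'll ease it to the second stop and lift.

Call:
drive_tool --deltas '[{"dx": 0, "dy": 0, "dz": -0.002, "wx": 0, "wy": 0, "wz": 0}, {"dx": 0, "dy": 0, "dz": -0.004, "wx": 0, "wy": 0, "wz": 0}, {"dx": 0, "dy": 0, "dz": -0.006, "wx": 0, "wy": 0, "wz": 0}, {"dx": 0, "dy": 0, "dz": -0.008, "wx": 0, "wy": 0, "wz": 0}, {"dx": 0, "dy": 0, "dz": -0.01, "wx": 0, "wy": 0, "wz": 0}, {"dx": 0, "dy": 0, "dz": -0.013, "wx": 0, "wy": 0, "wz": 0}, {"dx": 0, "dy": 0, "dz": -0.016, "wx": 0, "wy": 0, "wz": 0}, {"dx": 0, "dy": 0, "dz": -0.016, "wx": 0, "wy": 0, "wz": 0}, {"dx": 0, "dy": 0, "dz": -0.016, "wx": 0, "wy": 0, "wz": 0}]'

```text
time_s: 14.65
tcp_pos: [0.4482, -0.1644, 0.1971]
ee_rot: [[-0.263, -0.965, 0.0], [-0.965, 0.263, 0.0], [-0.0, -0.0, -1.0]]
wrist_force: [0.1, 1.1, -6.0]
gripper_width: 0.3
```

```bash
python3 -c "
from h import *
plan((.449,-.1645,.24),-15.3); print(r.sense()['gripper_width']*87, r.sense()['moment'])
snap('wrist','w13.png',None,1.5)
snap('scene','s13.png',(260,110,360,220),5)"
```

```text
t 14.65 tcp [ 0.4482 -0.1644  0.1971] d [-0.0001 -0.0008 -0.0429] w [-0.    0.01  0.05] j [ -1.   9. -22.  -0. -59. -15.] F [ 0.1  1.1 -6. ] g 0.3
26.056996480449556 [ 0.09674275 -0.07259652 -0.04731977]
```

View pics/w13.png

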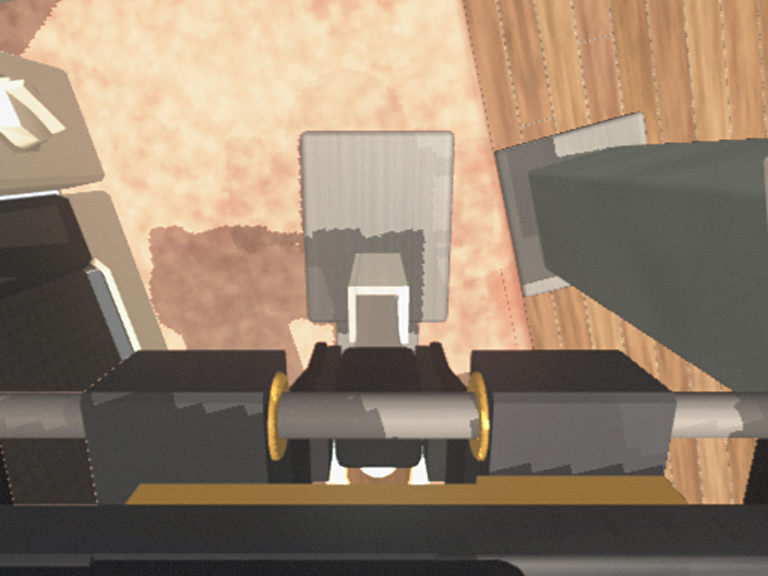

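View pics/s13.png

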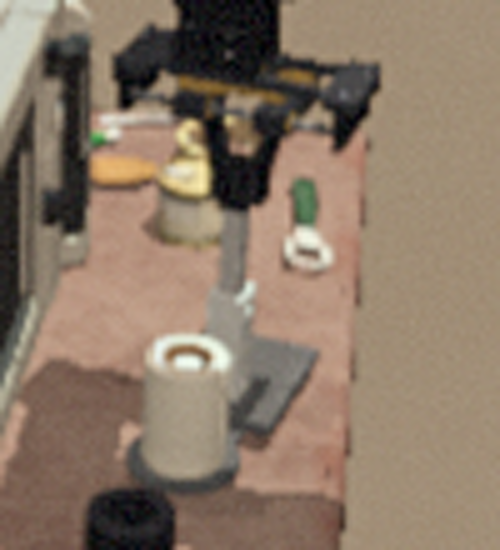

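The stand hangs from the handle: Fz is -6 N and the foot's size in the wrist view has stopped changing. I'll raise it another 35 mm.

Call:
drive_tool --deltas '[{"dx": 0, "dy": 0, "dz": -0.003, "wx": 0, "wy": 0, "wz": 0}, {"dx": 0, "dy": 0, "dz": -0.008, "wx": 0, "wy": 0, "wz": 0}, {"dx": 0, "dy": 0, "dz": -0.014, "wx": 0, "wy": 0, "wz": 0}, {"dx": 0, "dy": 0, "dz": -0.02, "wx": 0, "wy": 0, "wz": 0}, {"dx": 0, "dy": 0, "dz": -0.026, "wx": 0, "wy": 0, "wz": 0}, {"dx": 0, "dy": 0, "dz": -0.031, "wx": 0, "wy": 0, "wz": 0}, {"dx": 0, "dy": 0, "dz": -0.034, "wx": 0, "wy": 0, "wz": 0}, {"dx": 0, "dy": 0, "dz": -0.035, "wx": 0, "wy": 0, "wz": 0}, {"dx": 0, "dy": 0, "dz": -0.035, "wx": 0, "wy": 0, "wz": 0}, {"dx": 0, "dy": 0, "dz": -0.035, "wx": 0, "wy": 0, "wz": 0}, {"dx": 0, "dy": 0, "dz": -0.035, "wx": 0, "wy": 0, "wz": 0}, {"dx": 0, "dy": 0, "dz": -0.035, "wx": 0, "wy": 0, "wz": 0}]'

```text
time_s: 15.95
tcp_pos: [0.4482, -0.1644, 0.2318]
ee_rot: [[-0.263, -0.965, -0.001], [-0.965, 0.263, 0.0], [0.0, 0.001, -1.0]]
wrist_force: [0.1, 0.2, -6.3]
gripper_width: 0.299
```

```bash
python3 -c "
from h import *
plan((.449,-.1645,.24),-15.3); print(r.sense()['gripper_width']*87, r.sense()['moment'])
snap('wrist','w14.png',None,1.5)
snap('scene','s14.png',(180,110,360,310),3)"
```

```text
t 15.95 tcp [ 0.4482 -0.1644  0.2318] d [-0.0001 -0.0008 -0.0082] w [ 0.03 -0.01  0.05] j [ -1.   7. -19.  -0. -64. -15.] F [ 0.1  0.2 -6.3] g 0.299
26.041907364957957 [ 0.09440693 -0.09559627 -0.03538091]
```

View pics/w14.png

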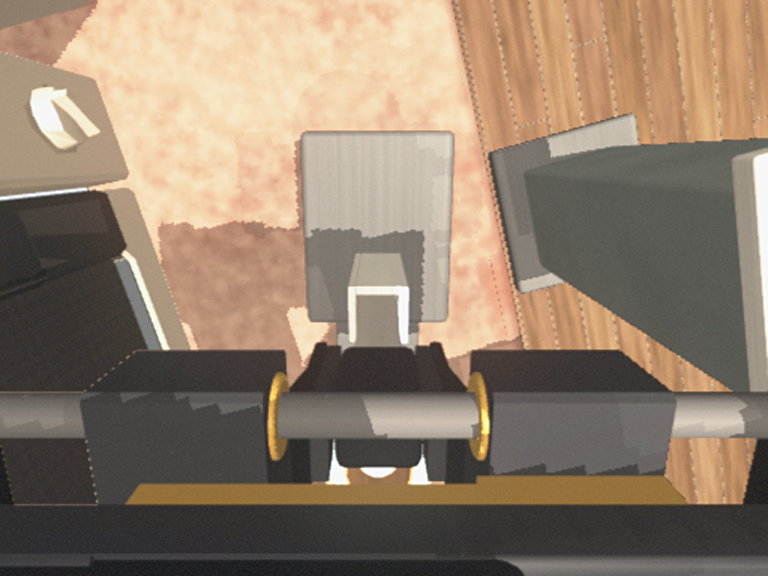

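View pics/s14.png

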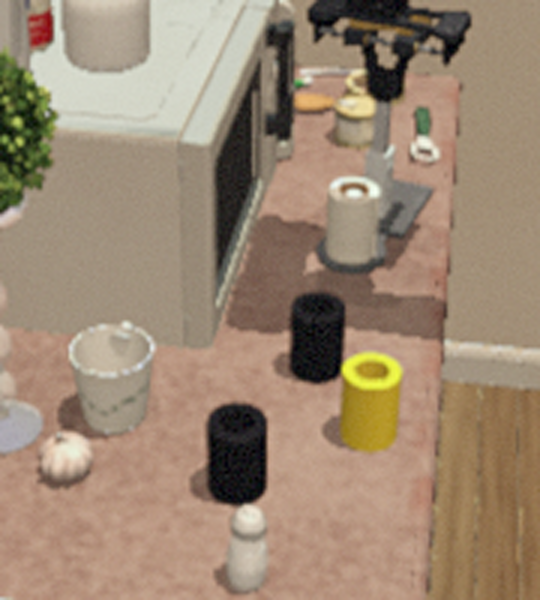

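```bash
python3 -c "
from h import *
print(ticket.finish_job())"
```

```text
the job is handed in; nothing more can be done
None
```

The job is handed in at about 16 s. The paper roll is on the spindle and the stand is held in the air by the fully extended handle. No verdict was reported.

- **Roll:** I gripped it across the outside and lowered it onto the spindle with almost no contact force. I let go at the height where its lower end meets the plate. The wrist camera then showed the spindle inside the hole, and the scene camera showed the roll resting on the plate.
- **Handle:** I squeezed the head across the button until the gripper read 26 mm, which means the button was flush. I pulled the handle up past the first stop to the second; the stand stayed down at 65 mm of travel, then came up with the handle.
- **Last checks:**
  - The stand is about 45 mm off the worktop, worked out from the tool height and the 70 mm handle travel.
  - The wrist carries a steady 6.3 N, which matches the loaded stand's weight.
  - The grip still reads 26 mm and the tool is vertical to within 0.1°.
  - In the wrist view the foot kept its place and size through the final lift, so it shows no tilt or slip.
- **Other objects:** The mug, salt shaker and black and yellow look-alikes appear unmoved in the last scene picture. I stayed clear of the tin but did not single it out for a check.

Nothing failed along the way except the first move call, which was refused for missing keys before the arm moved. During the descent the roll drifted about 2 mm sideways, and I corrected it before seating.

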